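# Counter-hold the hidden bolt head of a flopped bench mirror

## Task

The pivot bolt of the carver's bench mirror has worked loose and the mirror arm has flopped over to the right. Swing the arm up past vertical until it leans on its rest pin, then reach down into the narrow gap of the U bracket, grip the hidden hex bolt head between the fingers and turn it until the arm stands upright. Finish while still gripping the head firmly so that it cannot turn, with the mirror upright and nothing touching the mirror arm itself, ready for me to tighten the nut in front; leave the other things on the bench where they are.

Things in the scene. Friction and masses are not known exactly. Their poses are not given: they have to be found in the camera images.
- bracket: Dark steel U bracket screwed to the bench, place and yaw differ each time. Origin: underside centre, on the bench; x from its front to its back (away from the robot at yaw 0), y left, z up. Foot 56 x 150 x 6 mm (x, y, z). Two upright plates 6 mm thick, 100 mm high, 84 mm wide (60 mm above z 72): front one at x -28 to -22 mm, back one at x 22 to 28. Boss and stop pins stick out 28 mm in front.
- gap_mouth (a point): Middle of the mouth of the narrow gap between the bracket's two plates, level with their tops, 100 mm above the bench, straight above the bolt head. The gap is 44 mm wide along the bracket's x and open above and at both sides (y); it holds only the bolt head and its spacer.
- pivot_bolt (a joint): Angle (rad) of the loose bolt about the bracket's x axis, 66 mm above the bench; head, nut and mirror arm turn with it as one piece. 0 = arm upright, positive = leaning to the bracket's right (-y). Stops: -0.22 (leaning left on the rest pin) and +1.0 (flopped right; starts there). Almost free, lightly damped: unheld, the arm falls from upright to a stop; its weight turns it with at most 0.25 N m.
- bolt_head: Steel hex head in the gap: 24 mm across flats, 14 mm thick. Origin at its centre, at (0, 0, 66) mm in the bracket's frame; x along the bolt. At joint 0 two flats are upright, facing the bracket's +y and -y; they lean with the joint. Fingers that lean with it and close across these flats turn it by tilting; a mere squeeze does not turn it. A 20 mm round spacer joins it to the front plate.
- mirror_arm: Dark steel arm 22 mm wide with the round mirror at its end, fixed to the bolt in front of the bracket; about 0.2 kg. Origin at the bolt head's centre; axes as the bracket's at joint value 0. At x -45 to -53 mm it rises 44 mm from the bolt, then cranks forward, and at x -95 mm rises on to the mirror.
- mirror_centre (a point): Centre of the round mirror, a disc 84 mm across and 10 mm thick, flat to the bracket's x, at (-95, 0, 120) mm in mirror_arm's frame: 120 mm out from the bolt axis, 186 mm above the bench when upright, 131 mm when flopped. Near the rim it may be pinched across its thickness, from above, and carried round; it turns easily in the pads. Pushed level at its side, the rim jams on the finger.
- carved_block: Bystander: pale round wood block, about 130 mm across, 80 mm high, at the front right. Origin at its underside.
- mallet: Bystander: dark wooden mallet lying at the left, 284 x 174 x 80 mm. Origin at its underside.
- spanner: Bystander: steel spanner 170 mm long lying flat in front of the bracket. Origin at its underside.
- wax_tin: Bystander: round tin 73 mm across, 26 mm high, at the right edge. Origin at its underside.
- oil_can: Bystander: oil can with a long upright spout, 64 mm across, 151 mm high, at the back right corner. Origin at its underside.
- sanding_block: Bystander: wooden sanding block 78 x 99 x 32 mm, at the front left. Origin at its underside.
- stamp_blank_0: Bystander: round dark stamp blank 65 mm across, 35 mm high, on the bench close to the bracket's right. Origin at its underside.

How it is judged:
On the way:
1. the arm has been swung up past vertical and leans on its rest pin (value of joint pivot_bolt below -0.17 rad), for 0.2 s.
At the end, for the whole second after the job is handed in: The fingers hold the bolt head with more than 15 N (both pads together), the point between the pads within 25 mm of the head's centre and within 10 mm of it sideways; the mirror arm is upright within 0.07 rad (4 degrees), still, and nothing touches it (value of joint pivot_bolt between -0.07 and 0.07 rad and velocity of joint pivot_bolt between -0.05 and 0.05 rad/s and contact force between the fingers and bolt_head above 15 N and distance between the grasp point and bolt_head below 0.025 m and y of the grasp point in the frame of bracket between -0.01 and 0.01 m and contact force between anything else and mirror_arm below 0.5 N); the arm keeps its last pose, push and grip.
It fails at once if a bystander was shifted by more than 25 mm (distance of any of carved_block, mallet, spanner, wax_tin, oil_can, sanding_block, stamp_blank_0 from where it was at the start of the episode above 0.025 m).
It also fails if it takes over 48 s, if anything falls off the work surface, if the arm or the gripper's body presses on something with over 40 N, if the wrist force passes 120 N, or if a joint passes its speed limit or range.

## Robot

A 7-joint arm with a two-finger parallel gripper is mounted at the origin on a cart in front of the work surface, level with it; the furniture and walls round the work are solid. World frame = base frame: x ahead of the robot, y to its left, z up, the work surface at z = 0. Lengths are in m, angles in rad, forces in N, time in s.
With the tool pointing down it reaches from about 0.4 to 0.85 m from the base axis. Payload 10.4 kg.
Tool frame: the origin (TCP) lies midway between the tips of the shut fingers; the grasp point (between the pads) lies 19 mm behind it (manip.grasp_offset is the distance from the TCP to the grasp point, in m); z points along the fingers, y is the line along which they close (so a half turn about z gives the same grasp; the last joint's range is limited). The gripper opens to 85 mm and grips with 20 to 120 N. Pads are 22 mm wide; open, the fingers measure 114 mm over their backs; the gripper's body (76 mm by 85 mm) begins 54 mm behind the grasp point. The pads swing forward as they close: fully open they stand 13 mm farther back than shut.
Start: joints at [-1.251, 0.332, -0.065, 1.46, 0.022, 1.35, -0.088], TCP at [0.21, 0.589, 0.231] pointing down, gripper open.
Joint ranges: [-2.6, 2.6], [-0.5, 2.12], [-1.47, 1.34], [0.16, 2.42], [-1.27, 4.41], [0.06, 2.06], [-2.6, 2.6]. Speed limits (rad/s): [2.22, 2.22, 2.79, 2.79, 3.14, 3.14, 3.14].

## Interface

Orientations are given as a unit quaternion [x, y, z, w].
In Python, from workcell import manip, eyes, monitor, order gives the robot as it stands (manip), with the cameras (eyes), the readings (monitor) and the job (order).
- The arm moves only by the shell command python3 jog.py 'ROWS' [FORCE]. ROWS is rows parted by semicolons, their numbers by spaces, 1 to 20 of them, each of 7 numbers: a rotation vector rx, ry, rz in rad, then dx, dy, dz in m, then the opening from 0.0 (shut) to 1.0 (fully open); each row is the pose to reach, as a shift and turn from the pose commanded when the command began, along the tool's axes at that moment; what a row does not reach only later rows make up. A row lasts 1/8 s, in which the tool goes at most 0.0625 m and 0.188 rad, less where a joint would pass 70% of its speed; a pose out of reach is approached as far as the arm can. The fingers move at their own pace and stop on an object; FORCE is the grip in N (left out, the last holds). Time passes only in rows, so rows that do not move let the fingers close. It prints the time, the measured TCP pose, the force, the opening and the grip force at its end.
- monitor.get_obs(): the state, without advancing time (a new reading comes with each control period).
- eyes.camera(name): name is "scene" or "side" or "wrist"; returns the picture (420x560x3 uint8, blue, green, red); there is no depth.
- eyes.calibration(name): a dict with "fx", "fy", "cx", "cy" (pixels), "k1" (the pictures are not rectified: a ray, as slopes to the right and down, at radius r is drawn at 1 + k1 r^2 times it, then the intrinsics apply), "world_from_camera" (4x4, takes a point from camera to world coordinates); the wrist camera has in their place "tool_from_camera" (4x4, takes a point from camera to tool coordinates, whose origin is the TCP and whose axes are the flange's). Camera axes: x right, y up, looking along -z (the intrinsics and any distortion apply to the point x, -y, -z); pixel columns grow to the right and rows downward; lengths in m; the calibration is good to about 2 mm. A picture is of the moment at which its call begins: read the wrist's pose just before it. calibration takes no time and is no camera call.
- order.hand_in(): hands the job in; it is judged then, once.
The state is a dict: "clock": time; "joint_pos": joint angles; "joint_velocities": joint speeds; "tau": joint torques, N m; "position": TCP position; "ee_rot": TCP orientation; "ft_force": force on the tool from outside, world axes, zero at the start; "torque": the same for the moment, N m; "grip_width": opening from 0.0 (shut) to 1.0 (fully open); "grasp_force": force on a finger pad.
Only numpy, scipy, OpenCV 4.12 (cv2) and the standard library are available. Lean on these libraries where they do the work, as an engineer would, in place of code of your own. Each camera call takes 0.05 s, during which the arm holds its last target. There are 200 camera calls.

## Working session

There is one attempt and no reset: what is moved stays moved. The work goes in short steps, Python scripts to look and compute and a shell command to move; the robot and the scene stay as the last step left them, time stands still between calls to the robot, and variables do not carry over. Pictures are saved under pics/ and viewed, at most 10 in all, crops included, and the job is handed in when it is done.

```bash
ls; mkdir -p pics; python3 - <<'E'
from workcell import manip, eyes, monitor, order
import cv2,numpy as np
o=monitor.get_obs();print(o['clock'],o['position'],o['ee_rot'],manip.grasp_offset)
a=eyes.camera("scene");b=eyes.camera("side")
cv2.imwrite('pics/scene.png',a);cv2.imwrite('pics/side.png',b)
for n in("scene","side","wrist"):print(n,eyes.calibration(n))
E
```

```text
jog.py
pics
workcell.py
0.0 [0.20993439 0.58827564 0.2305041 ] [ 1.70541231e-01  9.85350272e-01 -7.21393451e-04 -9.81579675e-05] 0.0187
scene {'fx': 421.9772022671735, 'fy': 421.9772022671735, 'cx': 284.9309185742371, 'cy': 207.25679040706808, 'k1': -0.11180721982101169, 'world_from_camera': array([[ 0.69441793,  0.51467986, -0.50288009, -0.05466899],
       [-0.71956088,  0.50055033, -0.48133305, -0.60663399],
       [ 0.00398437,  0.69609914,  0.71793462,  0.97830343],
       [ 0.        ,  0.        ,  0.        ,  1.        ]])}
side {'fx': 484.841848672404, 'fy': 484.841848672404, 'cx': 286.09463255117845, 'cy': 207.51125255736065, 'k1': -0.031068857110707344, 'world_from_camera': array([[-0.92046239, -0.1776778 ,  0.34810859,  1.08898829],
       [ 0.39068952, -0.44228171,  0.80730947,  1.21752758],
       [ 0.01052109,  0.87910039,  0.47652053,  0.87121399],
       [ 0.        ,  0.        ,  0.        ,  1.        ]])}
wrist {'fx': 310.249382843205, 'fy': 310.249382843205, 'cx': 284.88189007593604, 'cy': 212.74991699901864, 'k1': -0.02818220872580727, 'tool_from_camera': array([[ 8.27266442e-04,  9.64686757e-01,  2.63398513e-01,
         6.73446296e-02],
       [ 9.99999242e-01, -5.57834034e-04, -1.09769302e-03,
         1.97932593e-04],
       [-9.11997266e-04,  2.63399221e-01, -9.64686487e-01,
        -1.42821853e-01],
       [ 0.00000000e+00,  0.00000000e+00,  0.00000000e+00,
         1.00000000e+00]])}
```

View pics/scene.png

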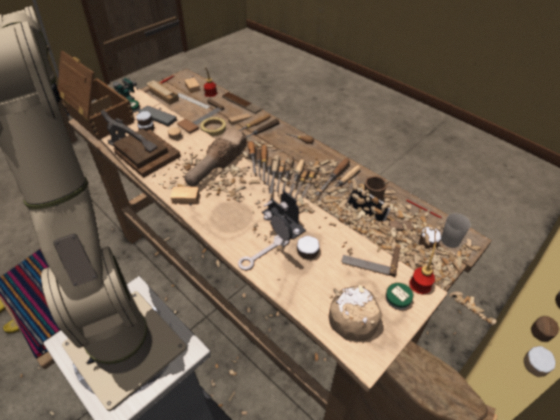

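View pics/side.png

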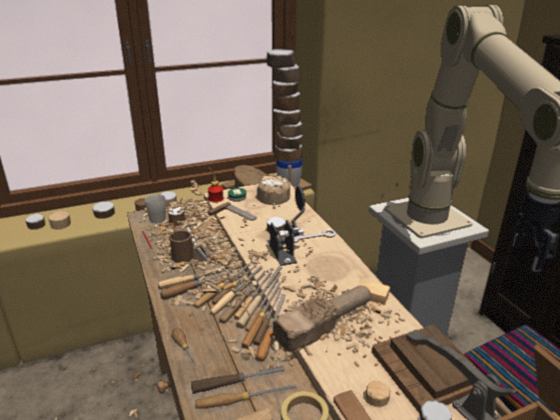

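The scene view shows the bracket near (283,222) with the spanner at (262,252) and the stamp blank at (308,245). In the side view the bracket is near (283,238) and the mirror near (299,200). I'll enlarge both crops.

```bash
cat > h.py <<'E'
import numpy as np,cv2
from workcell import manip, eyes, monitor, order
from scipy.spatial.transform import Rotation as R
def T_tool(o=None):
    o=o or monitor.get_obs();T=np.eye(4);T[:3,:3]=R.from_quat(o['ee_rot']).as_matrix();T[:3,3]=o['position'];return T
def cam(n,T=None):
    c=eyes.calibration(n)
    return c,(c['world_from_camera'] if n!='wrist' else (T_tool() if T is None else T)@c['tool_from_camera'])
def ray(n,u,v,T=None):
    c,W=cam(n,T);x=(u-c['cx'])/c['fx'];y=(v-c['cy'])/c['fy'];p=np.array([x,y])
    q=p.copy()
    for _ in range(20):q=p/(1+c['k1']*(q@q))
    return W[:3,3],W[:3,:3]@np.array([q[0],-q[1],-1])
def plane(n,u,v,z,T=None):
    o,d=ray(n,u,v,T);return o+d*(z-o[2])/d[2]
def proj(n,P,T=None):
    c,W=cam(n,T);p=W[:3,:3].T@(np.asarray(P)-W[:3,3]);q=np.array([p[0],-p[1]])/-p[2];q=q*(1+c['k1']*(q@q))
    return q*c['fx']+[c['cx'],c['cy']]
def tri(obs):
    A=np.zeros((3,3));b=np.zeros(3)
    for n,u,v,T in obs:
        o,d=ray(n,u,v,T);d=d/np.linalg.norm(d);M=np.eye(3)-np.outer(d,d);A+=M;b+=M@o
    return np.linalg.solve(A,b)
E
python3 - <<'E'
from h import *
a=cv2.imread('pics/scene.png')[175:275,230:340];b=cv2.imread('pics/side.png')[175:275,240:350]
cv2.imwrite('pics/c.png',np.hstack([cv2.resize(x,(396,360),interpolation=cv2.INTER_CUBIC) for x in(a,b)]))
print(plane('scene',283,230,.05),plane('side',283,240,.05),plane('scene',308,245,.035))
E
```

```text
[ 0.52524561 -0.04430649  0.05      ] [0.58242306 0.02112038 0.05      ] [ 0.54367989 -0.1264048   0.035     ]
```

View pics/c.png

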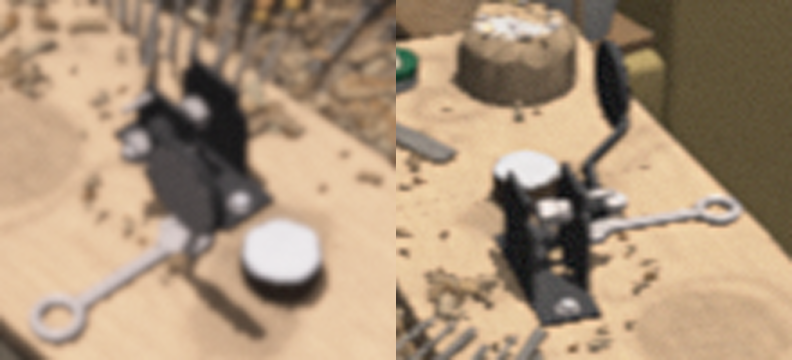

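In the crops, the mirror disc is at about scene (281,226) and side (300,199). The head shows at scene (284,205) and side (284,233), the right foot screw at scene (297,231), and the left foot screw at side (287.5,260). Next I'll triangulate these.

```bash
python3 - <<'E'
from h import *
m=tri([('scene',280.8,225.6,None),('side',300.3,198.6,None)])
h=tri([('scene',284.2,205,None),('side',284.2,233.3,None)])
r=plane('scene',296.7,231.4,.008);l=plane('side',287.5,260.3,.008)
print('mirror',m,'head',h);print(r,l,(r+l)/2,np.linalg.norm(r-l),'yaw',np.arctan2(-(l-r)[0],(l-r)[1]))
T=T_tool();print(T);print('d to above', T[:3,:3].T@(np.array([.47,-.02,.33])-T[:3,3]))
E
```

```text
mirror [ 0.48079    -0.07761055  0.13071265] head [0.58048403 0.01179468 0.07099995]
[ 0.57642705 -0.05262307  0.008     ] [0.58903937 0.07409249 0.008     ] [0.58273321 0.01073471 0.008     ] 0.1273416812435702 yaw -0.09920578730194055
[[-9.41826080e-01  3.36100455e-01 -3.43601011e-04  2.09984999e-01]
 [ 3.36100621e-01  9.41825317e-01 -1.20192160e-03  5.88318713e-01]
 [-8.03542645e-05 -1.24748562e-03 -9.99999219e-01  2.30618134e-01]
 [ 0.00000000e+00  0.00000000e+00  0.00000000e+00  1.00000000e+00]]
d to above [-0.44935319 -0.48566278 -0.09873998]
```

```bash
cat >> h.py <<'E'
def delta(Rt,pt,T):
    return R.from_matrix(T[:3,:3].T@Rt).as_rotvec().round(4),(T[:3,:3].T@(np.asarray(pt)-T[:3,3])).round(4)
def toolR(yangle,lean=0,psi=-.099):
    "tool down, y axis at world angle yangle, then leaned by rotation about bracket x"
    y=np.array([np.cos(yangle),np.sin(yangle),0]);z=np.array([0,0,-1.]);M=np.c_[np.cross(y,z),y,z]
    return R.from_rotvec(lean*np.array([np.cos(psi),np.sin(psi),0])).as_matrix()@M
E
python3 - <<'E'
from h import *
T=T_tool();print(delta(toolR(-.099),[.475,-.06,.30],T))
E
```

```text
(array([-1.000e-03,  9.000e-04,  1.327e+00]), array([-0.4675, -0.5216, -0.0687]))
```

```bash
R="0 0 1.327 -0.4675 -0.5216 -0.0687 1"; python3 jog.py '0 0 0.2 -0.03 -0.03 -0.06 1; 0 0 0.4 -0.1 -0.1 -0.0687 1; 0 0 1.327 -0.4675 -0.5216 -0.0687 1; 0 0 1.327 -0.4675 -0.5216 -0.0687 1; 0 0 1.327 -0.4675 -0.5216 -0.0687 1; 0 0 1.327 -0.4675 -0.5216 -0.0687 1; 0 0 1.327 -0.4675 -0.5216 -0.0687 1; 0 0 1.327 -0.4675 -0.5216 -0.0687 1; 0 0 1.327 -0.4675 -0.5216 -0.0687 1; 0 0 1.327 -0.4675 -0.5216 -0.0687 1; 0 0 1.327 -0.4675 -0.5216 -0.0687 1; 0 0 1.327 -0.4675 -0.5216 -0.0687 1; 0 0 1.327 -0.4675 -0.5216 -0.0687 1; 0 0 1.327 -0.4675 -0.5216 -0.0687 1; 0 0 1.327 -0.4675 -0.5216 -0.0687 1; 0 0 1.327 -0.4675 -0.5216 -0.0687 1; 0 0 1.327 -0.4675 -0.5216 -0.0687 1' 30
python3 - <<'E'
from h import *
o=monitor.get_obs();T=T_tool(o);np.save('T1.npy',T);cv2.imwrite('pics/w1.png',eyes.camera('wrist'));print(T,o['joint_pos'])
E
```

```text
clock: 2.22
position: [0.475, -0.0593, 0.3]
ee_rot: [0.741, 0.672, 0.0, -0.0]
ft_force: [-0.1, 0.5, -0.1]
grip_width: 1.0
grasp_force: 0.0
[[ 9.80250844e-02  9.95183939e-01  9.95940470e-05  4.75002212e-01]
 [ 9.95183913e-01 -9.80251060e-02  2.42183738e-04 -5.93097564e-02]
 [ 2.50780083e-04  7.53743120e-05 -9.99999966e-01  3.00012962e-01]
 [ 0.00000000e+00  0.00000000e+00  0.00000000e+00  1.00000000e+00]] [-0.68784923 -0.07212285  0.6912407   1.75221357  0.04607602  1.44501874
 -0.10184907]
```

View pics/w1.png

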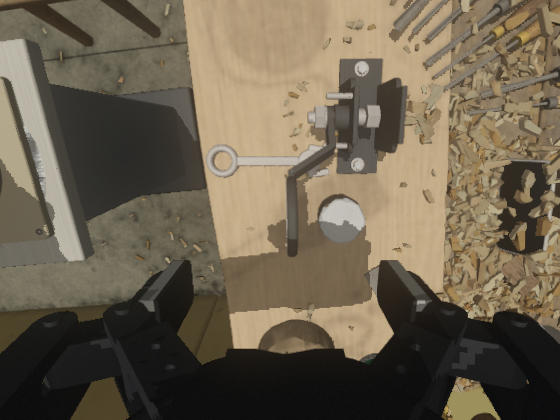

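The wrist view shows the foot screws at (361.5,69) and (358,164.5), the head at about (372,117), and the mirror edge-on from (291,178) to (293,254). I'll refine the bracket pose from these.

```bash
python3 - <<'E'
from h import *
T=np.load('T1.npy')
l=plane('wrist',361.5,69,.008,T);r=plane('wrist',358,164.5,.008,T)
d=l-r;print(l,r,(l+r)/2,np.linalg.norm(d),'yaw',np.arctan2(-d[0],d[1]))
# foot outline
im=cv2.imread('pics/w1.png');g=im.max(2)
for row in (62,160,168): print(row,np.where(g[row,320:400]<95)[0][[0,-1]]+320)
for c in (350,368): k=np.where(g[50:185,c]<95)[0]+50;print(c,k[[0,-1]])
for row in (190,200,210,220,230,240): 
  k=np.where(g[row,280:310]<80)[0]+280;print(row,k[[0,-1]])
E
```

```text
[0.58740852 0.07265654 0.008     ] [ 0.57795175 -0.05071185  0.008     ] [0.58268013 0.01097234 0.008     ] 0.12373031308077355 yaw -0.07650509940438283Traceback (most recent call last):
  File "<stdin>", line 7, in <module>
IndexError: index 0 is out of bounds for axis 0 with size 0
```

```bash
python3 - <<'E'
from h import *
T=np.load('T1.npy');im=cv2.imread('pics/w1.png');g=im.max(2)
print(g[160,325:390].tolist());
def run(line,o,t=125):
    k=np.where(line<t)[0]+o;return (k[0],k[-1]) if len(k) else None
L=[]
for row in (62,66,80,84,152,158,166,170):
    a=run(g[row,325:400],325)
    if a:L.append((row,a,plane('wrist',a[0]-.5,row,.006,T)[:2].round(4),plane('wrist',a[1]+.5,row,.006,T)[:2].round(4)));print(*L[-1])
for c in (345,349,371):
    a=run(g[45:190,c],45);print(c,a,plane('wrist',c,a[0]-.5,.006,T)[:2],plane('wrist',c,a[1]+.5,.006,T)[:2])
for row in (190,200,210,220,230,240,250):
    print(row,run(g[row,275:312],275,90))
E
```

```text
[110, 120, 121, 120, 119, 119, 119, 120, 176, 191, 191, 171, 116, 95, 99, 97, 98, 98, 80, 72, 72, 71, 71, 80, 94, 98, 85, 156, 183, 190, 190, 172, 158, 185, 190, 188, 189, 171, 124, 101, 98, 99, 98, 97, 98, 97, 96, 97, 97, 97, 97, 98, 137, 121, 119, 120, 120, 121, 192, 193, 194, 195, 194, 192, 191]
62 (np.int64(340), np.int64(381)) [0.5597 0.0841] [0.6142 0.0791]
66 (np.int64(340), np.int64(381)) [0.5595 0.0792] [0.6141 0.0742]
80 (np.int64(339), np.int64(399)) [0.5572 0.0623] [0.6375 0.0549]
84 (np.int64(339), np.int64(399)) [0.5569 0.0573] [0.6374 0.05  ]
152 (np.int64(325), np.int64(394)) [ 0.5327 -0.0292] [ 0.6298 -0.0385]
158 (np.int64(325), np.int64(382)) [ 0.5321 -0.0375] [ 0.6129 -0.0452]
166 (np.int64(325), np.int64(376)) [ 0.5314 -0.0486] [ 0.6043 -0.0556]
170 (np.int64(337), np.int64(375)) [ 0.5479 -0.0558] [ 0.6028 -0.0611]
345 (np.int64(59), np.int64(173)) [0.56706378 0.08759764] [ 0.55958976 -0.06189314]
349 (np.int64(59), np.int64(173)) [0.57223267 0.08712095] [ 0.56522815 -0.0624359 ]
371 (np.int64(59), np.int64(172)) [0.60070747 0.08452725] [ 0.59632748 -0.06399635]
190 (np.int64(287), np.int64(296))
200 (np.int64(295), np.int64(296))
210 (np.int64(296), np.int64(297))
220 (np.int64(296), np.int64(297))
230 (np.int64(288), np.int64(297))
240 (np.int64(287), np.int64(297))
250 (np.int64(287), np.int64(297))
```

```bash
cat >> h.py <<'E'
PSI=-.083;B=np.array([.5815,.0115,0])
def bw(p): 
    c,s=np.cos(PSI),np.sin(PSI);return B+np.array([c*p[0]-s*p[1],s*p[0]+c*p[1],p[2]])
def gp(t,r=.147,x=-.095): return bw([x,-r*np.sin(t),.066+r*np.cos(t)])
E
python3 - <<'E'
from h import *
T=np.load('T1.npy')
for r,dx in((.162,-5),(.162,5),(.147,-5),(.147,5)): print(r,dx,proj('wrist',gp(1.,r,-.095+dx/1e3),T))
print('head',proj('wrist',bw([0,0,.078]),T))
o=monitor.get_obs();T=T_tool(o)
p=gp(1.);print(p)
Rt=toolR(PSI,0)
print(delta(Rt,p-[0,0,.0187-.06],T),delta(Rt,p-[0,0,.0187],T))
T2=np.eye(4);T2[:3,:3]=Rt;T2[:3,3]=p-[0,0,.0187]
for t in np.arange(1,-.3,-.1): print(round(t,2),delta(Rt,gp(t)-[0,0,.0187],T2)[1])
print(delta(Rt,gp(-.22)-[0,0,.0187],T2)[1])
E
```

```text
0.162 -5 [286.4991627  256.14802567]
0.162 5 [296.44781841 256.01255503]
0.147 -5 [286.29609364 241.50955011]
0.147 5 [296.10583947 241.37490065]
head [373.13783286 116.09461061]
[ 0.47657204 -0.10389446  0.14542444]
(array([ 0.0001, -0.0002, -0.0154]), array([-0.0441,  0.0059,  0.1133])) (array([ 0.0001, -0.0002, -0.0154]), array([-0.0441,  0.0059,  0.1733]))
1.0 [0. 0. 0.]
0.9 [ 0.0085  0.     -0.012 ]
0.8 [ 0.0182  0.     -0.023 ]
0.7 [ 0.029 -0.    -0.033]
0.6 [ 0.0407  0.     -0.0419]
0.5 [ 0.0532 -0.     -0.0496]
0.4 [ 0.0665 -0.     -0.056 ]
0.3 [ 0.0803  0.     -0.061 ]
0.2 [ 0.0945 -0.     -0.0646]
0.1 [ 0.109  -0.     -0.0668]
0.0 [ 0.1237 -0.     -0.0676]
-0.1 [ 0.1384 -0.     -0.0668]
-0.2 [ 0.1529 -0.     -0.0646]
[ 0.1558  0.     -0.064 ]
```

```bash
python3 jog.py '0 0 -0.015 -0.044 0.0065 0.06 1; 0 0 -0.015 -0.044 0.0065 0.11 1; 0 0 -0.015 -0.044 0.0065 0.15 1; 0 0 -0.015 -0.044 0.0065 0.173 1; 0 0 -0.015 -0.044 0.0065 0.173 0.5; 0 0 -0.015 -0.044 0.0065 0.173 0; 0 0 -0.015 -0.044 0.0065 0.173 0; 0 0 -0.015 -0.044 0.0065 0.173 0; 0 0 -0.015 -0.044 0.0065 0.173 0; 0 0 -0.015 -0.044 0.0065 0.173 0; 0 0 -0.015 -0.044 0.0065 0.173 0; 0 0 -0.015 -0.044 0.0065 0.173 0' 25
```

```text
clock: 3.78
position: [0.4777, -0.1041, 0.1277]
ee_rot: [0.736, 0.677, 0.001, 0.0]
ft_force: [-1.1, 0.1, 6.6]
grip_width: 0.112
grasp_force: 28.4
```

```bash
python3 jog.py '0 0 0 0.0085 0 -0.012 0; 0 0 0 0.0182 0 -0.023 0; 0 0 0 0.029 0 -0.033 0; 0 0 0 0.0407 0 -0.0419 0; 0 0 0 0.0532 0 -0.0496 0; 0 0 0 0.0665 0 -0.056 0; 0 0 0 0.0803 0 -0.061 0; 0 0 0 0.0945 0 -0.0646 0; 0 0 0 0.109 0 -0.0668 0; 0 0 0 0.1237 0 -0.0676 0; 0 0 0 0.1384 0 -0.0668 0; 0 0 0 0.1529 0 -0.0646 0; 0 0 0 0.157 0 -0.0638 0; 0 0 0 0.157 0 -0.0638 0; 0 0 0 0.157 0 -0.0638 0; 0 0 0 0.157 0 -0.0638 0'
python3 - <<'E'
from h import *
cv2.imwrite('pics/s2.png',cv2.resize(eyes.camera('side')[150:270,230:370],(700,600)));print(monitor.get_obs()['ft_force'])
E
```

```text
clock: 5.78
position: [0.4908, 0.0532, 0.191]
ee_rot: [0.736, 0.677, 0.001, 0.0]
ft_force: [5.0, 0.8, 0.5]
grip_width: 0.11
grasp_force: 25.6
[ 5.47128604 -0.66422782  0.6967058 ]
```

View pics/s2.png

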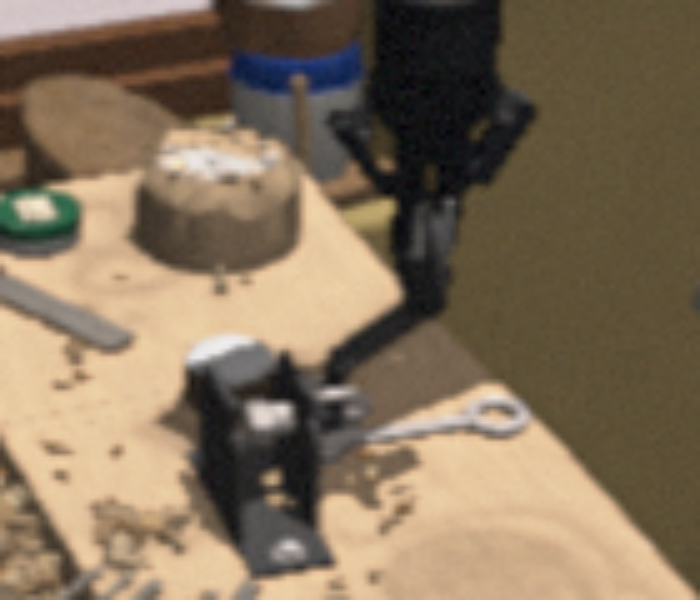

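The side view shows the mirror still pinched (arm up to about (420,300)), but there's no stop reaction yet. I'll push slightly further to feel the rest pin.

```bash
python3 jog.py '0 0 0 0.003 0 0.0005 0; 0 0 0 0.006 0 0.001 0; 0 0 0 0.006 0 0.001 0; 0 0 0 0.006 0 0.001 0'
```

```text
clock: 6.32
position: [0.491, 0.0571, 0.19]
ee_rot: [0.737, 0.676, -0.0, 0.001]
ft_force: [4.1, -7.3, 3.6]
grip_width: 0.112
grasp_force: 26.2
```

```bash
python3 jog.py '0 0 0 -0.004 0 0 0; 0 0 0 -0.004 0 0 0.25; 0 0 0 -0.004 0 0 0.6; 0 0 0 -0.004 0 0 0.6; 0 0 0 -0.004 0 -0.03 0.6; 0 0 0 -0.004 0 -0.08 0.6; 0 0 0 -0.004 0 -0.12 0.6; 0 0 0 -0.004 0 -0.12 0.6'
python3 - <<'E'
from h import *
o=monitor.get_obs();T=T_tool(o);print(o['joint_pos'])
for s in(-1,1):
  Rt=toolR(PSI+s*np.pi/2,-.22,PSI);up=-Rt[:,2];h=bw([.001,0,.066])
  print(s,[delta(Rt,h+up*(d-.0187),T) for d in (.12,0)])
E
```

```text
clock: 7.32
position: [0.4916, 0.0545, 0.3124]
ee_rot: [0.736, 0.677, 0.002, 0.001]
ft_force: [-0.9, -0.2, -0.5]
grip_width: 0.603
grasp_force: 0.0
[-0.83446799 -0.02570324  0.62871139  1.69545715  0.01411661  1.46260079
 -0.29134644]
-1 [(array([-0.1716, -0.1774,  1.5624]), array([-0.0136,  0.0936,  0.1479])), (array([-0.1716, -0.1774,  1.5624]), array([-0.04  ,  0.0932,  0.2649]))]
1 [(array([ 0.1775, -0.1716, -1.5651]), array([-0.0136,  0.0936,  0.1479])), (array([ 0.1775, -0.1716, -1.5651]), array([-0.04  ,  0.0932,  0.2649]))]
```

```bash
python3 jog.py '-0.02 -0.02 0.18 0 0.03 0 0.6; -0.04 -0.04 0.36 0 0.06 0 0.6; -0.1716 -0.1774 1.5624 0.01 0.0936 0.03 0.6; -0.1716 -0.1774 1.5624 0.01 0.0936 0.03 0.6; -0.1716 -0.1774 1.5624 0.01 0.0936 0.03 0.6; -0.1716 -0.1774 1.5624 0.01 0.0936 0.03 0.6; -0.1716 -0.1774 1.5624 0.01 0.0936 0.03 0.6; -0.1716 -0.1774 1.5624 0.01 0.0936 0.03 0.6; -0.1716 -0.1774 1.5624 0.01 0.0936 0.03 0.6; -0.1716 -0.1774 1.5624 0.01 0.0936 0.03 0.6; -0.1716 -0.1774 1.5624 0.01 0.0936 0.03 0.6; -0.1716 -0.1774 1.5624 0.01 0.0936 0.03 0.6'
python3 - <<'E'
from h import *
o=monitor.get_obs();T=T_tool(o);np.save('T2.npy',T);print(o['joint_pos'])
cv2.imwrite('pics/w2.png',eyes.camera('wrist'))
Rt=toolR(PSI-np.pi/2,-.22,PSI);up=-Rt[:,2];h=bw([.001,0,.066])
print([delta(Rt,h+up*(d-.0187),T) for d in (.12,.04,0)])
for p in([0,0,.066],[-.095,.026,.183],[.028,0.03,.1],[-.028,0.03,.1],[.028,-0.03,.1],[-.028,-.03,.1]):print(p,proj('wrist',bw(p),T))
E
```

```text
clock: 8.82
position: [0.5845, 0.0562, 0.2797]
ee_rot: [0.993, -0.041, -0.007, 0.111]
ft_force: [0.4, -1.7, 0.1]
grip_width: 0.601
grasp_force: 0.0
[-0.94027438  0.34268949  0.83803061  1.48938729 -0.03649638  1.46871384
 -1.77350255]
[(array([0.0018, 0.0038, 0.0018]), array([ 0.0022, -0.0031,  0.117 ])), (array([0.0018, 0.0038, 0.0018]), array([ 0.0025, -0.0033,  0.197 ])), (array([0.0018, 0.0038, 0.0018]), array([ 0.0026, -0.0034,  0.237 ]))]
[0, 0, 0.066] [282.56876433 184.83915215]
[-0.095, 0.026, 0.183] [281.86056403 314.59427574]
[0.028, 0.03, 0.1] [261.14707047 164.91240971]
[-0.028, 0.03, 0.1] [262.06053787 217.05805513]
[0.028, -0.03, 0.1] [316.65106819 163.61312484]
[-0.028, -0.03, 0.1] [315.18265104 213.8955962 ]
```

View pics/w2.png

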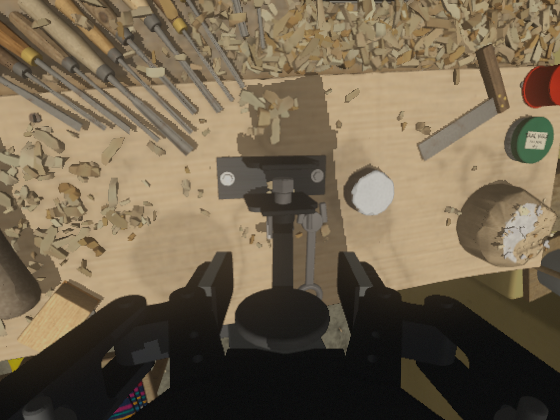

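The wrist view shows the mirror at (283,314) and the head at (283,186), both within about 1 px of what joint -0.22 predicts. I'll descend into the gap.

```bash
python3 jog.py '0.002 0.004 0.002 0.0022 -0.0031 0.05 0.6; 0.002 0.004 0.002 0.0022 -0.0031 0.1 0.6; 0.002 0.004 0.002 0.0023 -0.0032 0.13 0.6; 0.002 0.004 0.002 0.0025 -0.0033 0.16 0.6; 0.002 0.004 0.002 0.0025 -0.0033 0.185 0.6; 0.002 0.004 0.002 0.0026 -0.0034 0.205 0.6; 0.002 0.004 0.002 0.0026 -0.0034 0.225 0.6; 0.002 0.004 0.002 0.0026 -0.0034 0.237 0.6; 0.002 0.004 0.002 0.0026 -0.0034 0.237 0.6'
python3 - <<'E'
from h import *
T=T_tool();Rt=toolR(PSI-np.pi/2,-.22,PSI);up=-Rt[:,2];print(delta(Rt,bw([.001,0,.066])-up*.0187,T))
E
```

```text
clock: 10.0
position: [0.5819, 0.0072, 0.0474]
ee_rot: [0.993, -0.042, -0.005, 0.11]
ft_force: [-0.3, 1.2, 0.8]
grip_width: 0.597
grasp_force: 0.0
(array([ 0.0007,  0.0008, -0.0012]), array([ 0.0003, -0.0001, -0.0003]))
```

Clean insertion with no contact. Next I'll close at 90 N.

```bash
python3 jog.py '0 0 0 0 0 0 0.4; 0 0 0 0 0 0 0.2; 0 0 0 0 0 0 0; 0 0 0 0 0 0 0; 0 0 0 0 0 0 0; 0 0 0 0 0 0 0; 0 0 0 0 0 0 0' 90
python3 - <<'E'
from h import *
# turn by +.22 about bolt axis: target pose upright, grasp point kept at head centre
T=T_tool();g=T[:3,3]-T[:3,2]*.0187
for a in (.055,.11,.165,.22,.24):
  Q=R.from_rotvec(a*np.array([np.cos(PSI),np.sin(PSI),0])).as_matrix();Rt=Q@T[:3,:3]
  print(a,delta(Rt,g+Rt[:,2]*.0187,T))
E
```

```text
clock: 10.88
position: [0.5828, 0.0069, 0.0491]
ee_rot: [0.993, -0.042, -0.004, 0.11]
ft_force: [-2.3, -2.0, 7.3]
grip_width: 0.256
grasp_force: 88.5
0.055 (array([ 0.055 , -0.0001,  0.0001]), array([-0.   , -0.001, -0.   ]))
0.11 (array([ 1.1e-01, -2.0e-04,  1.0e-04]), array([-0.    , -0.0021, -0.0001]))
0.165 (array([ 0.165 , -0.0003,  0.0002]), array([-0.    , -0.0031, -0.0003]))
0.22 (array([ 0.22  , -0.0004,  0.0003]), array([-0.    , -0.0041, -0.0005]))
0.24 (array([ 0.24  , -0.0004,  0.0003]), array([-0.    , -0.0044, -0.0005]))
```

```bash
python3 jog.py '0.037 0 0 0 -0.0007 0 0; 0.073 0 0 0 -0.0014 0 0; 0.11 0 0 0 -0.0021 -0.0001 0; 0.147 0 0 0 -0.0027 -0.0002 0; 0.184 0 0 0 -0.0034 -0.0003 0; 0.22 0 0 0 -0.0041 -0.0005 0; 0.22 0 0 0 -0.0041 -0.0005 0; 0.22 0 0 0 -0.0041 -0.0005 0; 0.22 0 0 0 -0.0041 -0.0005 0'
python3 - <<'E'
from h import *
o=monitor.get_obs();T=T_tool(o);print(o['ft_force'],o['torque'],T[:3,2])
im=eyes.camera('wrist');sd=eyes.camera('scene')[160:250,230:340]
cv2.imwrite('pics/w3.png',np.hstack([cv2.resize(im,(480,360)),cv2.resize(sd,(320,360),interpolation=cv2.INTER_CUBIC)]))
for n in('scene','wrist'):
  for t in (-.07,0,.07):print(n,t,proj(n,gp(t,.12),T),proj(n,gp(t,.162),T),proj(n,gp(t,.044,-.05),T))
E
```

```text
clock: 12.0
position: [0.5831, 0.0108, 0.0487]
ee_rot: [0.999, -0.042, 0.001, 0.001]
ft_force: [-4.0, -3.2, 9.8]
grip_width: 0.258
grasp_force: 90.1
[-3.99724412 -3.20988015  9.83919803] [-0.63156265  0.86481377  0.02690362] [ 0.00156171 -0.00137208 -0.99999784]
scene -0.07 [254.3751002  190.76409768] [252.94047891 178.76008427] [268.98406243 203.64952351]
scene 0 [256.29294436 192.29827714] [255.58958949 180.81717944] [269.6651354  204.19586153]
scene 0.07 [258.23580644 194.00176708] [258.28201261 183.12118804] [270.34968215 204.79609134]
wrist -0.07 [246.64582448 919.02243827] [  5789.24369895 -80542.43496747] [276.15604523 467.70694254]
wrist 0 [284.85878227 920.62290106] [   279.01466676 -94233.6227128 ] [284.69689619 468.01270789]
wrist 0.07 [323.07339651 919.00712004] [ -5220.06679741 -80397.07870057] [293.23783176 467.69186025]
```

View pics/w3.png

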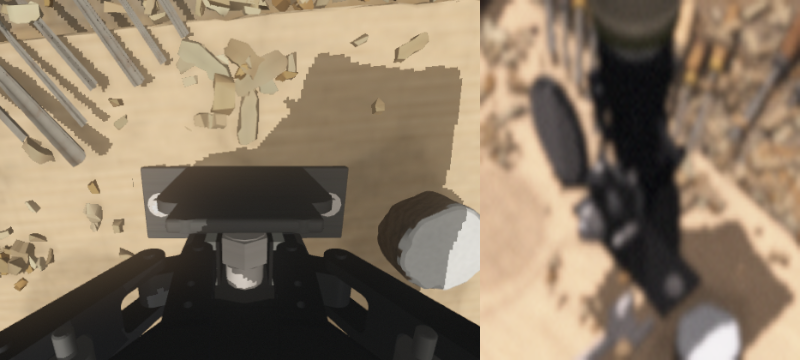

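The wrist view shows the head held squarely between the pads at (242,255). In the scene view the mirror ellipse is centred at about (256.1,192.7), against (256.3,192.3) predicted for upright. I'll do a quick mask fit to confirm.

```bash
python3 - <<'E'
from h import *
im=np.mean([eyes.camera('scene').astype(float) for _ in range(2)],0);g=im.max(2)
roi=np.zeros(g.shape,np.uint8);roi[176:207,244:267]=1
m=((g<95)&(roi>0)).astype(np.uint8)
n,l,s,c=cv2.connectedComponentsWithStats(m);i=l[190,256];print('scene',s[i],c[i])
M=(l==i)
for r in range(176,208,2):print(''.join('#' if x else '.' for x in M[r,242:270]),r)
# predicted disc outline
def disc(t):
  a=np.linspace(0,2*np.pi,60);P=[]
  for x in(-.1,-.09):
    for k in a:
      y,z=.042*np.cos(k),.12+.042*np.sin(k);P.append(proj('scene',bw([x,y*np.cos(t)-z*np.sin(t),.066+y*np.sin(t)+z*np.cos(t)])))
  P=np.array(P);return P.min(0).round(1),P.max(0).round(1)
for t in(-.07,0,.07):print(t,*disc(t))
o=monitor.get_obs();print(o['grasp_force'],o['position'])
E
```

```text
scene [248 180  19  27 311] [257.5755627  192.89710611]
............................ 176
............................ 178
........####................ 180
......##########............ 182
......############.......... 184
.......#############........ 186
.......##############....... 188
........##############...... 190
.........##############..... 192
..........##############.... 194
...........#############.... 196
............#############... 198
..............###########... 200
..............###########... 202
................#########... 204
..................#.#####... 206
-0.07 [243.5 176. ] [265.6 205.3]
0 [245.3 177.5] [267.6 206.8]
0.07 [247.2 179.2] [269.6 208.6]
90.08751134388149 [0.58309177 0.01074009 0.04868628]
```

```bash
python3 - <<'E'
from h import *
a=cv2.imread('pics/scene.png').max(2);b=eyes.camera('scene').max(2)
def disc(n,t):
  P=[]
  for x in(-.1,-.09):
    for k in np.linspace(0,2*np.pi,90):
      y,z=.042*np.cos(k),.12+.042*np.sin(k);P.append(proj(n,bw([x,y*np.cos(t)-z*np.sin(t),.066+y*np.sin(t)+z*np.cos(t)])))
  return np.array(P)
def edges(g,t,rows,th):
  P=disc('scene',t);out=[]
  for r in rows:
    q=P[np.abs(P[:,1]-r)<1.2];lo,hi=q[:,0].min(),q[:,0].max();L=g[r].astype(float)
    def sub(x0,s):  # from inside outwards, subpixel crossing
      x=int(x0)
      while L[x]<th:x+=s
      return x-s*(L[x]-th)/(L[x]-L[x-s])
    m=(lo+hi)/2;out.append((r,round(sub(m,-1)-lo,1),round(sub(m,1)-hi,1)))
  return out
print('now t=0',edges(b,0,range(182,200,3),120));print('start t=1',edges(a,1.,range(216,236,3),120))
d=[(disc('scene',.07)-disc('scene',-.07))[:,0].mean()];print(d)
for t in(-.07,.07):print(t,edges(b,t,range(185,198,3),120))
E
```

```text
now t=0 [(182, np.float64(1.1), np.float64(-1.3)), (185, np.float64(2.1), np.float64(-1.6)), (188, np.float64(2.2), np.float64(-1.3)), (191, np.float64(2.4), np.float64(-1.3)), (194, np.float64(2.8), np.float64(-1.0)), (197, np.float64(3.1), np.float64(-1.1))]
start t=1 [(216, np.float64(1.3), np.float64(14.6)), (219, np.float64(-3.1), np.float64(11.7)), (222, np.float64(0.7), np.float64(11.0)), (225, np.float64(1.3), np.float64(11.9)), (228, np.float64(0.8), np.float64(3.3)), (231, np.float64(-0.6), np.float64(0.8)), (234, np.float64(0.9), np.float64(7.8))]
[np.float64(3.8602618533379567)]
-0.07 [(185, np.float64(3.8), np.float64(-0.3)), (188, np.float64(3.7), np.float64(0.2)), (191, np.float64(3.9), np.float64(0.3)), (194, np.float64(3.7), np.float64(0.5)), (197, np.float64(3.9), np.float64(0.7))]
0.07 [(185, np.float64(0.2), np.float64(-2.4)), (188, np.float64(0.6), np.float64(-2.2)), (191, np.float64(1.1), np.float64(-2.4)), (194, np.float64(1.7), np.float64(-2.4)), (197, np.float64(2.3), np.float64(-2.7))]
```

```bash
python3 - <<'E'
from workcell import manip, eyes, monitor, order
print(order.hand_in())
E
```

```text
the job is handed in; nothing more can be done
None
```

I swung the mirror arm onto its rest pin, gripped the hex bolt head at about 90 N and turned the arm upright. The camera puts it about 0.02 rad off vertical, and I handed the job in after about 12 s still gripping; no verdict was shown.

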